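# Hold the spray-hood hinge leaf home in its jamb

### The job

The lathe's spray hood is to be hung. Of the two loose hinge leaves standing in the wooden rack, lift out the one whose barrel fits between the two fixed barrels on the grey jamb block, lower it upright between them, and press it gently down against the sprung plunger until you feel it stop on the seat, so that the holes of all three barrels line up for the pin. Finish still gripping the leaf and holding it pressed fully home, upright and lined up; do not put in the pin, and leave the other leaf, the pin, the stone and the glass alone.

Things in the scene. Friction and masses are not known exactly. Their poses are not given: they have to be found in the camera images.
- leaf: Loose steel hinge leaf to use, 0.25-0.45 kg. Upright plate 8 mm thick (x), 74 wide (y), from z = 14 to 90 mm; centred under it a barrel 20 mm across, 30 long along y. Origin: middle of the barrel's 10 mm hole; z up the plate; front and back alike. Stands barrel down in either rack bay, lifts straight out; pinch the plate across its thickness near its top edge, from above.
- wide_leaf: The other loose leaf, in the other bay: same plate and same frame, but its barrel is 46 mm long, too long for the jamb. Leave it in the rack.
- rack: Fixed wooden rack 60 (x) by 210 (y) by 66 mm high. Two bays 56 mm either side of its origin along y; in each, two posts with upright slots 11 mm wide, 30 deep hold the side edges of a leaf's plate, thickness along the rack's x. A stored leaf's origin is 22 mm, its top 112 mm above the table. Origin: middle of the underside; z up.
- jamb: Fixed grey block, x -35 to 55, y -60 to 60 mm, top 52 mm above its origin (origin 0-20 mm above the table). On it two fixed barrels 20 mm across, 30 long, holes on one line along y at z = 70, a 36 mm gap between them (y -18 to 18). In the gap the seat: floor at z = 60 between cheeks 23 mm apart in x, flared lips up to z = 76. Origin: 70 mm below the middle of the hole line; z up.
- seat_bore (a point): The point on the hole line of the fixed barrels midway in the gap, 70 mm above the jamb's origin; axes as the jamb's (hole line along y). The leaf's origin comes here when its barrel rests on the seat floor.
- plunger (a joint): Round brass spring plunger, 8 mm thick, in the middle of the seat; 0 m fully up (top 7 mm above the seat floor), 0.007 when level with the floor, where the leaf stops on the seat. Takes about 5 N to start and 8.5 N at 7 mm, more than the leaf's weight; it pushes the leaf up again when let go.
- pin: Steel hinge pin, 8 mm thick, about 99 mm long with a 14 mm square head, lying on the table; a bystander. Origin: underside, middle.
- tumbler: Glass tumbler 72 mm across, 85 mm high, standing on the table; a bystander. Origin: middle of its underside.
- stone: Grey rubbing stone 50 x 110 x 25 mm (x, y, z) on the table; a bystander. Origin: middle of its underside.
Mind the look-alikes: they are no part of the job. Leave any yellow look-alike of the leaf alone.

How it is judged:
By the outcome, as a careful person would: the job done as asked, in the order asked, and still so for the second after the job is handed in, while the arm keeps its last pose, push and grip.
It also fails if it takes over 48 s, if anything falls off the work surface, if the arm or the gripper's body presses on something with over 40 N, if the wrist force passes 120 N, or if a joint passes its speed limit or range.

### The arm

A 6-joint arm with a two-finger parallel gripper is mounted at the origin on the work surface. World frame = base frame: x ahead of the robot, y to its left, z up, the work surface at z = 0. Lengths are in m, angles in rad, forces in N, time in s.
With the tool pointing down it reaches from about 0.275 to 0.85 m from the base axis. Payload 5.2 kg.
Tool frame: the origin (TCP) lies at the very end of the fingers, on their centre line; the grasp point (between the pads) lies 19 mm behind it; z points along the fingers, y is the line along which they close (so a half turn about z gives the same grasp; the last joint's range is limited). The gripper opens to 85 mm and grips with 20 to 120 N. Pads are 22 mm wide; open, the fingers measure 114 mm over their backs; the gripper's body (76 mm by 85 mm) begins 54 mm behind the grasp point. The pads swing forward as they close: fully open they stand 13 mm farther back than shut.
Start: joints at [1.116, 0.259, 1.535, -0, 1.348, -0.203], TCP at [0.137, 0.533, 0.231] pointing down, gripper open.
Joint ranges: [-3.14, 3.14], [-0.91, 2.08], [0.19, 2.58], [-1.22, 4.36], [0.22, 2.71], [-3.12, 3.12]. Speed limits (rad/s): [2.57, 2.57, 3.14, 3.14, 3.14, 3.14].

### API

Orientations are given as [roll, pitch, yaw] about the fixed x, y, z axes, in that order (R = Rz(yaw) Ry(pitch) Rx(roll)).
In Python, from rig import r, viewer, trace gives the robot as it stands. The module is installed in compiled form; this text tells all that it offers.
- The arm moves only by the tool apply_moves, never from a script. Its argument "deltas" is a list of rows, each an object of numbers: "dx", "dy", "dz": the shift along the world's x, y, z scaled (see below); "turn": the turn about the world's z scaled (see below). In form: [{"dx": .., "dy": .., "dz": .., "turn": ..}, ...]. A call has 1 to 12 rows; each row is the pose to reach, as a shift and turn from the pose commanded when the call began; what a row does not reach only later rows make up. The controller multiplies each number of a shift by 0.2 m and each number of a turn by 2 rad. A row lasts 1/8 s, in which the tool goes at most 62.5 mm and 10.7 degrees, less where a joint would pass 70% of its speed; a pose out of reach is approached as far as the arm can. A call with a number of a shift or a turn outside -1 to 1 is refused whole. A call with a gripper value outside its range is refused whole. "gripper" is the closure, from 0 (fully open) to 1 (shut), set as the call begins (left out, the last holds). The fingers move at their own pace and stop on an object; "grip_force" is the grip in N (left out, the last holds). Time passes only in rows, so rows that repeat a pose let the fingers close. It gives the time, the measured TCP pose, the force, the opening and the grip force at its end, in the units of the state.
- r.state(): the state, without advancing time (a new reading comes with each control period).
- viewer.get_image(name): name is "scene" or "top" or "wrist"; returns a dict with "frame" (384x512x3 uint8, blue, green, red), "range_z" (384x512 float32, m along the optical axis (not along the pixel's ray), 0 where there is no reading), "K" (3x3 intrinsics, pixels), "cam_to_world" (4x4, takes a point from camera to world coordinates). Camera axes: x right, y down, z forward; pixel columns grow to the right and rows downward; lengths in m; the calibration is good to about 2 mm. A picture is of the moment at which its call begins.
- r.job_done(): hands the job in; it is judged then, once.
Trained networks look in the newest picture that a camera, given by its name, has taken for a name from the list of things; names that differ only in an ending like _2 or _b are one class to them, and where a whole thing is asked for, a point or a joint stands for the part that bears it (a point fixed in the world has none). Each returns a list of dicts, best first, with "conf" (0 to 1); they miss things now and then, are a little off and sometimes report something else, mostly with a low value. They report only what shows in the picture. A call takes as long as a camera call. They do not tell look-alikes from the thing itself.
- trace(target, camera): "mask" (384x512 bool, what is visible of it) and "pixel" ([row, column] in pixels, amid what is visible of it).
The state is a dict: "time_s": time; "joints": joint angles; "joint_velocities": joint speeds; "joint_torque": joint torques, N m; "ee_pos": TCP position; "ee_rot": TCP orientation; "ft_force": force on the tool from outside, world axes, zero at the start; "wrist_torque": the same for the moment, N m; "opening": finger opening in m; "gripper_force": force on a finger pad.
Only numpy, scipy, OpenCV 4.12 (cv2) and the standard library are available. Lean on these libraries where they do the work, as an engineer would, in place of code of your own. Each camera call takes 0.05 s, during which the arm holds its last target. There are 200 camera calls.

## Working session

There is one attempt and no reset: what is moved stays moved. The work goes in short steps, Python scripts to look and compute and a tool call to move; the robot and the scene stay as the last step left them, time stands still between calls to the robot, and variables do not carry over. Pictures are saved under pics/ and viewed, at most 10 in all, crops included, and the job is handed in when it is done.

Besides the shell and the picture viewer there is one more tool, called as name(argument=value, ...), one argument or row to a line, values as JSON. apply_moves: Moves the arm, as the interface text tells. Its arguments: {"type":"object","properties":{"deltas":{"type":"array"},"gripper":{"type":"number"},"grip_force":{"type":"number"}},"required":["deltas"]}

```bash
mkdir -p pics
cat > h.py <<'E'
from rig import r, viewer, trace
import numpy as np, cv2
def pts(im,mask=None):
    z=im["range_z"]; v,u=np.nonzero((z>0) if mask is None else (mask&(z>0)))
    d=z[v,u]; K=im["K"]; T=im["cam_to_world"]
    p=np.c_[(u-K[0,2])*d/K[0,0],(v-K[1,2])*d/K[1,1],d]
    return p@T[:3,:3].T+T[:3,3],v,u
E
python3 - <<'E'
from h import *
a=viewer.get_image("top"); b=viewer.get_image("scene")
cv2.imwrite("pics/a.png",a["frame"]);cv2.imwrite("pics/b.png",b["frame"])
for c,im in(("top",a),("scene",b)):
  for n in("leaf","wide_leaf","rack","jamb","tumbler","pin","stone"):
    for d in trace(n,c)[:3]:
      p,_,_=pts(im,d["mask"])
      print(c,n,round(d["conf"],2),d["pixel"],len(p),np.median(p,0).round(3) if len(p) else'',p[:,2].max().round(3) if len(p) else '')
print(r.state()["time_s"],r.state()["ee_rot"],r.state()["ft_force"])
E
```

```text
top leaf 0.68 [187.3, 235.0] 258 [0.573 0.053 0.1  ] 0.105
top leaf 0.66 [210.3, 106.6] 481 [0.525 0.301 0.09 ] 0.116
top leaf 0.65 [205.1, 164.4] 385 [0.532 0.184 0.105] 0.117
top wide_leaf 0.93 [209.9, 107.3] 398 [0.525 0.296 0.102] 0.116
top rack 0.75 [215.4, 143.6] 2445 [0.524 0.244 0.012] 0.115
top jamb 0.63 [195.4, 379.7] 3420 [ 0.555 -0.224  0.075] 0.1
top tumbler 0.97 [125.1, 266.4] 1165 [ 0.706 -0.016  0.046] 0.09
top pin 0.71 [206.4, 274.1] 209 [ 0.535 -0.027  0.01 ] 0.017
top stone 0.65 [276.3, 267.3] 1477 [ 0.402 -0.008  0.026] 0.03
scene leaf 0.66 [207.3, 286.6] 573 [0.582 0.052 0.067] 0.102
scene leaf 0.6 [185.2, 347.3] 724 [0.54  0.185 0.08 ] 0.115
scene wide_leaf 0.66 [184.9, 399.1] 767 [0.532 0.297 0.078] 0.115
scene wide_leaf 0.3 [205.5, 249.9] 144 [ 0.546 -0.029  0.007] 0.015
scene rack 0.98 [203.1, 365.2] 1824 [0.55  0.244 0.011] 0.089
scene rack 0.69 [205.5, 160.2] 2900 [ 0.581 -0.229  0.07 ] 0.1
scene jamb 0.83 [206.4, 158.8] 2879 [ 0.581 -0.229  0.071] 0.1
scene tumbler 0.74 [256.8, 256.7] 1223 [ 0.681 -0.017  0.052] 0.088
scene pin 0.67 [201.8, 249.7] 142 [ 0.542 -0.028  0.008] 0.016
scene stone 0.59 [154.4, 258.4] 991 [ 0.413 -0.009  0.023] 0.029
0.8 [ 3.1415191e+00 -1.0191340e-05  2.8897775e+00] [-0.81582745 -0.57082074  0.46066974]
```

View pics/a.png

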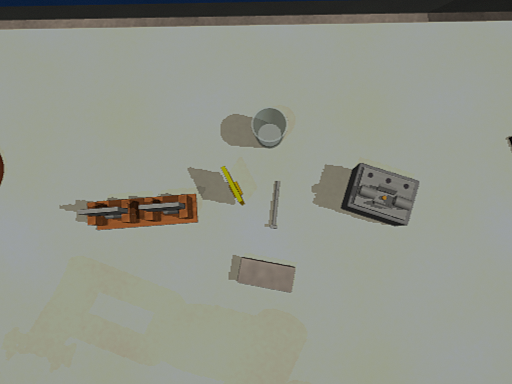

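View pics/b.png

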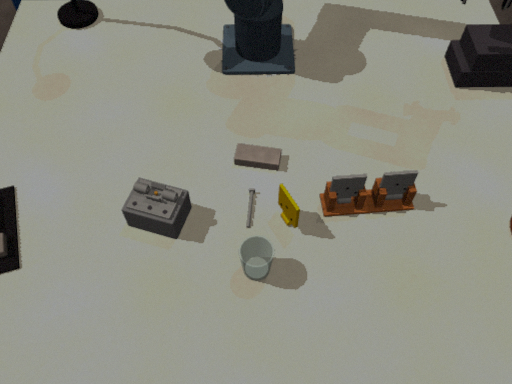

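Top view: rack with two leaves (row ~210, columns ~100 and ~160), yellow look-alike at (187,235), jamb at (195,382). I'll enlarge the rack and fit the poses.

Run:
```python
from h import *
b=viewer.get_image("scene");a=viewer.get_image("top")
c=cv2.resize(b["frame"][160:220,315:420],None,fx=7,fy=7,interpolation=cv2.INTER_CUBIC)
cv2.imwrite("pics/c.png",c)
d=cv2.resize(a["frame"][155:235,335:425],None,fx=7,fy=7,interpolation=cv2.INTER_CUBIC); cv2.imwrite("pics/d.png",d)
for n,im in(("top",a),("scene",b)):
  p,_,_=pts(im)
  for x,y in((.53,.185),(.53,.299)):
    m=(abs(p[:,0]-x)<.04)&(abs(p[:,1]-y)<.052)&(p[:,2]>.085)&(p[:,2]<.125)
    q=p[m]; rc=cv2.minAreaRect(q[:,:2].astype(np.float32)*1000); l=cv2.fitLine(q[:,:2].astype(np.float32),cv2.DIST_HUBER,0,.01,.01).ravel()
    print(n,m.sum(),np.round(rc[0],1),np.round(rc[1],1),rc[2],"yaw line",np.degrees(np.arctan2(l[1],l[0])).round(1),q.mean(0).round(4),q[:,2].max())
  m=(abs(p[:,0]-.56)<.1)&(abs(p[:,1]+.226)<.1)&(p[:,2]>.03)
  q=p[m]; h=np.histogram(q[:,2],np.arange(.03,.11,.004)); print(h[0],h[1].round(3))
  t=q[(q[:,2]>.06)]; rc=cv2.minAreaRect(t[:,:2].astype(np.float32)*1000); print("jamb",rc)
```

```text
top 245 [535.  186.4] [ 8.4 73.8] 4.5371904373168945 yaw line -85.5 [0.5345 0.184  0.1093] 0.11738900213302972
top 256 [527.1 297.7] [ 8.3 75.6] 4.141977787017822 yaw line -85.5 [0.5265 0.2948 0.1091] 0.11740280975901829
[  28   31   30   24   34   25   35   38   39  430  439 1311  184   49
   66  142  246   60    0] [0.03  0.034 0.038 0.042 0.046 0.05  0.054 0.058 0.062 0.066 0.07  0.074
 0.078 0.082 0.086 0.09  0.094 0.098 0.102 0.106]
jamb ((559.0671997070312, -232.48345947265625), (120.67091369628906, 90.3504638671875), 71.52876281738281)
scene 336 [537.8 184.5] [11.1 74.5] 3.987203598022461 yaw line -86.1 [0.5395 0.1834 0.1017] 0.11530165595169062
scene 332 [529.5 296.3] [11.1 75.4] 4.3187456130981445 yaw line -85.3 [0.5315 0.2953 0.1018] 0.11542673046913066
[ 62  62  63  66  61  66  64  69 126 405 491 527  62  72  69 139 103   6
   0] [0.03  0.034 0.038 0.042 0.046 0.05  0.054 0.058 0.062 0.066 0.07  0.074
 0.078 0.082 0.086 0.09  0.094 0.098 0.102 0.106]
jamb ((560.8255004882812, -234.1675262451172), (121.19107055664062, 92.9231185913086), 71.25362396240234)
```

View pics/c.png

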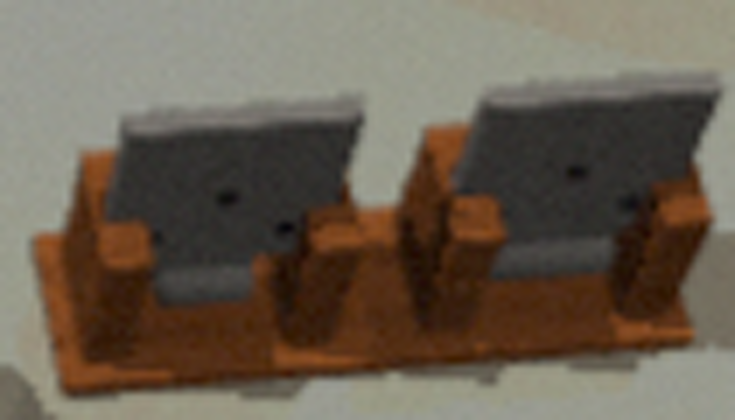

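View pics/d.png

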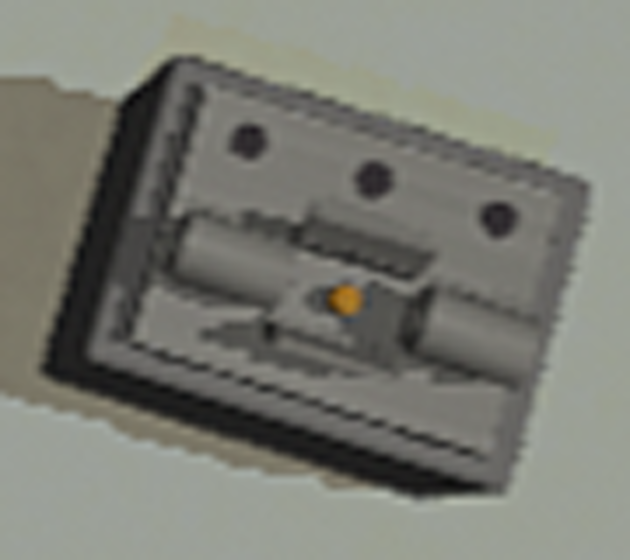

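The left leaf in the scene crop (world y≈0.185) shows a barrel about 100 px against a 240 px plate, so about 30 mm. The right one's barrel runs behind both posts, so it is the wide one. On the jamb, the plunger is at crop (300,345) between the barrels, and its yaw is about -18.5°.

apply_moves(
  deltas=[
    {"dx":1,"dy":-0.87,"dz":0.1,"turn":-0.62},
    {"dx":1,"dy":-0.87,"dz":0.1,"turn":-0.62},
    {"dx":1,"dy":-0.87,"dz":0.1,"turn":-0.62},
    {"dx":1,"dy":-0.87,"dz":0.1,"turn":-0.62},
    {"dx":1,"dy":-0.87,"dz":0.1,"turn":-0.62},
  ],
)

```text
time_s: 1.52
ee_pos: [0.3398, 0.3563, 0.2518]
ee_rot: [3.14, 0.001, 1.942]
ft_force: [0.5, 0.7, 1.1]
opening: 0.0854
gripper_force: 0.0
```

apply_moves(
  deltas=[
    {"dx":0.98,"dy":-0.87,"turn":-0.1},
    {"dx":0.98,"dy":-0.87,"turn":-0.1},
    {"dx":0.98,"dy":-0.87,"turn":-0.1},
    {"dx":0.98,"dy":-0.87,"turn":-0.1},
    {"dx":0.98,"dy":-0.87,"turn":-0.1},
    {"dx":0.98,"dy":-0.87,"turn":-0.1},
    {"dx":0.98,"dy":-0.87,"turn":-0.1},
  ],
)

```text
schema error: expected keys dx, dy, dz, turn
```

apply_moves(
  deltas=[
    {"dx":0.98,"dy":-0.85,"dz":0,"turn":-0.15},
    {"dx":0.98,"dy":-0.85,"dz":0,"turn":-0.15},
    {"dx":0.98,"dy":-0.85,"dz":0,"turn":-0.15},
    {"dx":0.98,"dy":-0.85,"dz":0,"turn":-0.15},
    {"dx":0.98,"dy":-0.85,"dz":0,"turn":-0.15},
    {"dx":0.98,"dy":-0.85,"dz":0,"turn":-0.15},
    {"dx":0.98,"dy":-0.85,"dz":0,"turn":-0.15},
  ],
)

```text
time_s: 2.4
ee_pos: [0.5318, 0.1898, 0.2513]
ee_rot: [-3.141, -0.0, 1.654]
ft_force: [-0.4, -0.1, 0.7]
opening: 0.0859
gripper_force: 0.0
```

Run:
```python
from h import *
w=viewer.get_image("wrist"); s=r.state(); print(s["ee_pos"],s["ee_rot"],w["cam_to_world"].round(3).tolist())
cv2.imwrite("pics/w1.png",w["frame"])
p,_,_=pts(w)
m=(abs(p[:,0]-.535)<.03)&(abs(p[:,1]-.186)<.048)&(p[:,2]>.095)&(p[:,2]<.125)
q=p[m]; print(m.sum(),np.percentile(q[:,2],[5,50,95]))
q=q[q[:,2]>np.percentile(q[:,2],50)-.003]
print(cv2.minAreaRect(q[:,:2].astype(np.float32)*1000),q.mean(0))
```

```text
[0.53182747 0.18997581 0.25151369] [-3.14135580e+00 -3.94929505e-04  1.65417878e+00] [[0.997, 0.081, 0.021, 0.526], [0.083, -0.957, -0.279, 0.261], [-0.002, 0.279, -0.96, 0.394], [0.0, 0.0, 0.0, 1.0]]
706 [0.11045716 0.11179202 0.11296981]
((536.5626220703125, 185.62582397460938), (7.928625106811523, 73.76129913330078), 4.807544708251953) [0.5359716  0.18745504 0.1118424 ]
```

View pics/w1.png

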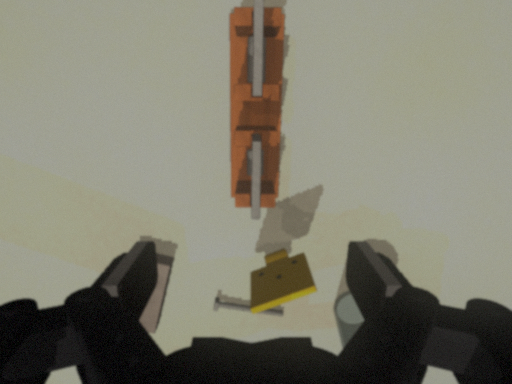

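The wrist picture shows the plate edge-on (rows 140–218, column 256), and the depth puts its top at z=0.112 with yaw matched. Descending to grip it.

apply_moves(
  deltas=[
    {"dx":0.024,"dy":-0.021,"dz":-0.3,"turn":0},
    {"dx":0.024,"dy":-0.021,"dz":-0.55,"turn":0},
    {"dx":0.024,"dy":-0.021,"dz":-0.7,"turn":0},
    {"dx":0.024,"dy":-0.021,"dz":-0.8,"turn":0},
    {"dx":0.024,"dy":-0.021,"dz":-0.85,"turn":0},
    {"dx":0.024,"dy":-0.021,"dz":-0.85,"turn":0},
    {"dx":0.024,"dy":-0.021,"dz":-0.85,"turn":0},
  ],
)

```text
time_s: 3.32
ee_pos: [0.5384, 0.1849, 0.0824]
ee_rot: [3.14, -0.0, 1.653]
ft_force: [0.1, 0.3, -0.0]
opening: 0.0858
gripper_force: 0.0
```

apply_moves(
  deltas=[
    {"dx":0,"dy":0,"dz":0,"turn":0},
    {"dx":0,"dy":0,"dz":0,"turn":0},
    {"dx":0,"dy":0,"dz":0,"turn":0},
    {"dx":0,"dy":0,"dz":0,"turn":0},
    {"dx":0,"dy":0,"dz":0,"turn":0},
    {"dx":0,"dy":0,"dz":0,"turn":0},
    {"dx":0,"dy":0,"dz":0,"turn":0},
    {"dx":0,"dy":0,"dz":0,"turn":0},
  ],
  gripper=1,
  grip_force=60,
)

```text
time_s: 4.32
ee_pos: [0.5377, 0.1844, 0.0814]
ee_rot: [-3.141, 0.0, 1.652]
ft_force: [-1.8, -1.8, 3.6]
opening: 0.0073
gripper_force: 59.1
```

apply_moves(
  deltas=[
    {"dx":0,"dy":0,"dz":0.05,"turn":0},
    {"dx":0,"dy":0,"dz":0.15,"turn":0},
    {"dx":0,"dy":0,"dz":0.3,"turn":0},
    {"dx":0,"dy":0,"dz":0.5,"turn":0},
    {"dx":0,"dy":0,"dz":0.7,"turn":0},
    {"dx":0,"dy":0,"dz":0.85,"turn":0},
    {"dx":0,"dy":0,"dz":0.85,"turn":0},
    {"dx":0,"dy":0,"dz":0.85,"turn":0},
  ],
)

```text
time_s: 5.32
ee_pos: [0.537, 0.1844, 0.2497]
ee_rot: [-3.139, 0.0, 1.652]
ft_force: [0.1, 0.0, -3.5]
opening: 0.0068
gripper_force: 58.7
```

Run:
```python
from h import *
b=viewer.get_image("scene"); w=viewer.get_image("wrist"); s=r.state(); print(s["ee_pos"],s["ft_force"],s["opening"])
x=cv2.resize(b["frame"][110:230,300:430],None,fx=4,fy=4,interpolation=cv2.INTER_CUBIC)
y=w["frame"]; y=cv2.copyMakeBorder(cv2.resize(y,(280,210)),0,270,0,0,cv2.BORDER_CONSTANT)
cv2.imwrite("pics/e.png",np.hstack([x,y]))
```

```text
[0.53676335 0.18429282 0.24915433] [-0.81357876  0.88795193 -2.9595999 ] 0.006895082476575924
```

View pics/e.png

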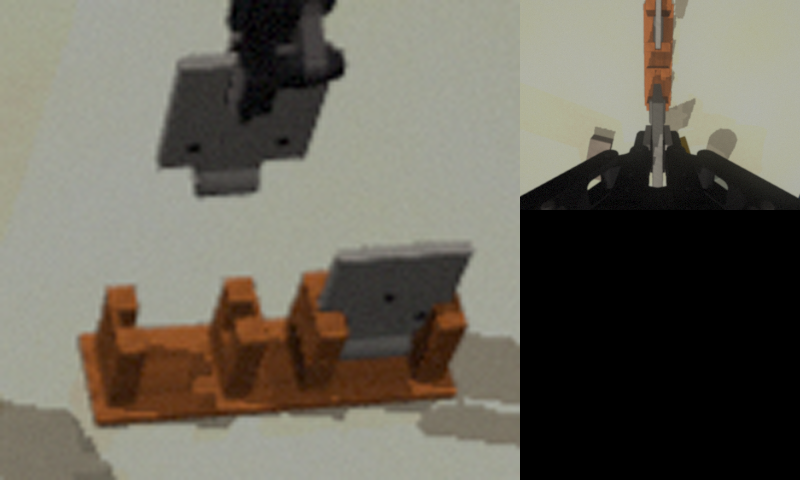

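The lifted leaf shows a barrel 63 px against a 147 px plate, about 31 mm, so it is the right leaf; the other stayed in the rack. Next I carry it to a look-point beside the jamb.

apply_moves(
  deltas=[
    {"dx":-0.03,"dy":-0.2,"dz":0,"turn":-0.05},
    {"dx":-0.06,"dy":-0.45,"dz":0,"turn":-0.1},
    {"dx":-0.09,"dy":-0.7,"dz":0,"turn":-0.15},
    {"dx":-0.09,"dy":-0.95,"dz":0,"turn":-0.2},
    {"dx":-0.09,"dy":-1,"dz":0,"turn":-0.202},
  ],
)

```text
time_s: 6.05
ee_pos: [0.5191, -0.0184, 0.2498]
ee_rot: [-3.139, 0.001, 1.244]
ft_force: [1.7, 0.7, -3.0]
opening: 0.0071
gripper_force: 58.8
```

apply_moves(
  deltas=[
    {"dx":-0.03,"dy":-0.25,"dz":0,"turn":0},
    {"dx":-0.06,"dy":-0.5,"dz":0,"turn":0},
    {"dx":-0.09,"dy":-0.7,"dz":0,"turn":0},
    {"dx":-0.09,"dy":-0.85,"dz":0,"turn":0},
    {"dx":-0.09,"dy":-0.92,"dz":0,"turn":0},
    {"dx":-0.09,"dy":-0.92,"dz":0,"turn":0},
    {"dx":-0.09,"dy":-0.92,"dz":0,"turn":0},
  ],
)

```text
time_s: 6.92
ee_pos: [0.5019, -0.1981, 0.251]
ee_rot: [-3.141, -0.001, 1.25]
ft_force: [0.0, 0.2, -3.6]
opening: 0.007
gripper_force: 58.8
```

Run:
```python
from h import *
w=viewer.get_image("wrist"); a=viewer.get_image("top"); s=r.state(); print(s["ee_pos"],s["ee_rot"],s["ft_force"],s["opening"])
cv2.imwrite("pics/f.png",w["frame"])
np.savez("w.npz",**w)
p,v,u=pts(w)
R=np.array([[np.cos(s["ee_rot"][2]-np.pi/2),-np.sin(s["ee_rot"][2]-np.pi/2)],[np.sin(s["ee_rot"][2]-np.pi/2),np.cos(s["ee_rot"][2]-np.pi/2)]])
# block top
m=(abs(p[:,0]-.56)<.09)&(abs(p[:,1]+.23)<.09)&(p[:,2]>.03)&(p[:,2]<.11)
q=p[m]; h=np.histogram(q[:,2],np.arange(.05,.11,.003)); print(h[0],h[1][:-1].round(3))
t=q[q[:,2]>.065]; print("block",cv2.minAreaRect(t[:,:2].astype(np.float32)*1000))
# yellow plunger
hsv=cv2.cvtColor(w["frame"],cv2.COLOR_BGR2HSV)
y=((hsv[...,0]>8)&(hsv[...,0]<35)&(hsv[...,1]>130))
pp,vv,uu=pts(w,y); k=np.linalg.norm(pp[:,:2]-[.55,-.23],axis=1)<.03; print("plunger",k.sum(),pp[k].mean(0) if k.any() else '')
# leaf pts in tool frame
tl=np.c_[(p[:,:2]-s["ee_pos"][:2])@R,p[:,2]-s["ee_pos"][2]]
k=(abs(tl[:,0])<.008)&(abs(tl[:,1])<.05)&(tl[:,2]<.06)&(tl[:,2]>-.08)
L=tl[k]; print("leaf pts",k.sum(),"x",np.percentile(L[:,0],[5,50,95]),"y",np.percentile(L[:,1],[.5,1,99,99.5]),"z",np.percentile(L[:,2],[1,50,99]))
np.save("L.npy",L)
```

```text
[ 0.50193209 -0.19816325  0.25130068] [-3.14136822e+00 -4.74299240e-04  1.24993668e+00] [-0.34867882  0.50324894 -3.26462938] 0.007092479904771559
[  25   88   38    9   40  860 1537  915 3868  187  108  162  197  310
  591  587    1    0    0] [0.05  0.053 0.056 0.059 0.062 0.065 0.068 0.071 0.074 0.077 0.08  0.083
 0.086 0.089 0.092 0.095 0.098 0.101 0.104]
block ((560.4304809570312, -233.57925415039062), (118.92945098876953, 90.22481536865234), 71.74842834472656)
plunger 76 [ 0.54416148 -0.22288085  0.18518184]
leaf pts 6063 x [-0.00674948 -0.00019437  0.00677559] y [-0.02830365 -0.02761459  0.03860847  0.03866725] z [-0.05401492  0.03027516  0.05718286]
```

View pics/f.png

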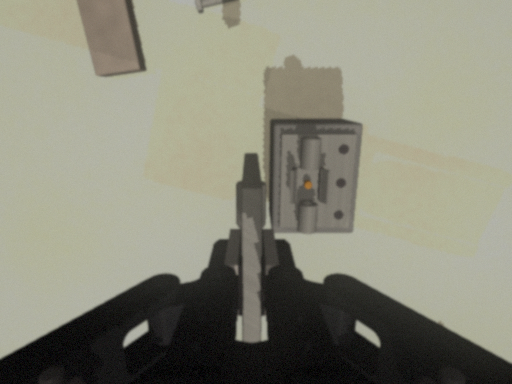

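Run:
```python
from h import *
w=dict(np.load("w.npz")); p,v,u=pts(w)
y=np.radians(-18.3); R=np.array([[np.cos(y),-np.sin(y)],[np.sin(y),np.cos(y)]])
j=np.c_[(p[:,:2]-[.55,-.23])@R,p[:,2]]*1000
m=(abs(j[:,0])<15)&(abs(j[:,1])<70)&(j[:,2]>82)&(j[:,2]<110); q=j[m]
m2=q[:,2]>90
for s in(1,-1):
  t=q[m2&(q[:,1]*s>0)]; print("barrel",s,len(t),"y",np.percentile(t[:,1],[1,99]).round(1),"x",np.percentile(t[:,0],[2,50,98]).round(1),"z",np.percentile(t[:,2],[50,95,99]).round(1))
  A=np.c_[2*t[:,0],2*t[:,2],np.ones(len(t))]; c=np.linalg.lstsq(A,(t[:,[0,2]]**2).sum(1),rcond=None)[0]; print("circle x,z,r",c[:2],np.sqrt(c[2]+c[0]**2+c[1]**2))
t=j[(abs(j[:,0]-10)<60)&(abs(j[:,1])<75)&(j[:,2]>64)&(j[:,2]<80)]
print("top rect jamb frame",cv2.minAreaRect(t[:,:2].astype(np.float32)))
K=w["K"];T=w["cam_to_world"]; d=T[:3,:3]@[(308.5-K[0,2])/K[0,0],(185.5-K[1,2])/K[1,1],1]; g=T[:3,3]+d*(.084-T[2,3])/d[2]; print("plunger",g,((g[:2]-[.55,-.23])@R)*1000)
L=np.load("L.npy")*1000
for lo,hi in((-60,-40),(-40,-20),(-20,0),(0,20),(20,28),(28,34)):
  t=L[(L[:,2]>lo)&(L[:,2]<hi)&(abs(L[:,0])<5.5)]; 
  if len(t): print(lo,hi,len(t),np.percentile(t,[1,99],axis=0).round(1).tolist())
```

```text
barrel 1 616 y [ 7.7 47.3] x [-14.4  -0.4   9.4] z [95.1 96.9 97.6]
circle x,z,r [-8.98702891e-03  8.63865209e+01] 10.08357369656497
barrel -1 525 y [-47.8  -9.8] x [-14.1  -0.3   9.4] z [95.1 97.  97.6]
circle x,z,r [3.09057444e-02 8.62140871e+01] 10.241382972541864
top rect jamb frame ((11.093116760253906, -0.10355377197265625), (118.938720703125, 90.299560546875), 89.95140075683594)
plunger [ 0.55090008 -0.23131402  0.084     ] [ 1.26715434 -0.96493985]
-60 -40 24 [[-3.8, 38.1, -45.4], [2.9, 38.6, -40.2]]
-40 -20 100 [[-4.2, 37.6, -38.6], [3.5, 38.7, -20.2]]
-20 0 133 [[-4.1, 37.8, -19.0], [3.6, 38.7, -0.3]]
0 20 284 [[-5.4, 10.6, 0.3], [5.4, 38.7, 19.9]]
20 28 181 [[-5.4, 10.6, 20.0], [5.4, 38.8, 28.0]]
28 34 3093 [[-4.0, -28.3, 28.6], [4.0, 38.2, 32.1]]
```

apply_moves(
  deltas=[
    {"dx":0.12,"dy":-0.08,"dz":0,"turn":0},
    {"dx":0.24,"dy":-0.165,"dz":0,"turn":0},
    {"dx":0.24,"dy":-0.165,"dz":-0.15,"turn":0},
    {"dx":0.24,"dy":-0.165,"dz":-0.3,"turn":0},
    {"dx":0.24,"dy":-0.165,"dz":-0.3,"turn":0},
    {"dx":0.24,"dy":-0.165,"dz":-0.3,"turn":0},
    {"dx":0.24,"dy":-0.165,"dz":-0.3,"turn":0},
  ],
)

```text
time_s: 7.9
ee_pos: [0.5507, -0.2328, 0.1932]
ee_rot: [3.138, 0.001, 1.249]
ft_force: [-0.3, 0.4, -2.8]
opening: 0.0074
gripper_force: 59.6
```

Run:
```python
from h import *
w=viewer.get_image("wrist"); s=r.state(); print(s["ee_pos"],s["ee_rot"],s["ft_force"],s["wrist_torque"])
p,v,u=pts(w)
y=np.radians(-18.3); R=np.array([[np.cos(y),-np.sin(y)],[np.sin(y),np.cos(y)]])
j=np.c_[(p[:,:2]-[.55,-.23])@R,p[:,2]]*1000
for nm,m in(("leaf top",(abs(j[:,0])<7)&(j[:,2]>s["ee_pos"][2]*1000+27)&(j[:,2]<s["ee_pos"][2]*1000+34)&(abs(j[:,1])<45)),("edge",(abs(j[:,0])<7)&(j[:,1]>33)&(j[:,1]<42)&(j[:,2]>150)&(j[:,2]<215)),("barrel+",(abs(j[:,0])<10)&(j[:,1]>20)&(j[:,1]<50)&(j[:,2]>92)&(j[:,2]<105))):
  if m.any(): print(nm,m.sum(),np.percentile(j[m],[1,50,99],axis=0).round(1).tolist())
```

```text
[ 0.55059123 -0.23280735  0.1930335 ] [3.13872485e+00 7.40388340e-04 1.24859443e+00] [-0.72946561 -0.07881921 -3.63605119] [-0.02946379 -0.01653083  0.00538832]
leaf top 3181 [[-5.5, -30.7, 220.9], [1.4, 8.4, 223.6], [5.6, 35.9, 225.7]]
edge 479 [[-2.3, 35.1, 152.2], [1.5, 35.9, 192.3], [5.5, 36.3, 214.6]]
barrel+ 661 [[-7.4, 20.6, 92.1], [0.9, 36.2, 95.2], [9.2, 47.2, 97.4]]
```

apply_moves(
  deltas=[
    {"dx":-0.004,"dy":0.008,"dz":0,"turn":0},
    {"dx":-0.004,"dy":0.008,"dz":-0.05,"turn":0},
    {"dx":-0.004,"dy":0.008,"dz":-0.1,"turn":0},
    {"dx":-0.004,"dy":0.008,"dz":-0.13,"turn":0},
    {"dx":-0.004,"dy":0.008,"dz":-0.13,"turn":0},
    {"dx":-0.004,"dy":0.008,"dz":-0.13,"turn":0},
    {"dx":-0.004,"dy":0.008,"dz":-0.13,"turn":0},
  ],
)

```text
time_s: 8.82
ee_pos: [0.5492, -0.2311, 0.1657]
ee_rot: [3.141, 0.0, 1.248]
ft_force: [-0.1, 0.2, -3.3]
opening: 0.007
gripper_force: 59.6
```

Run:
```python
from h import *
import time
w=viewer.get_image("wrist"); s=r.state(); print(s["ee_pos"],s["ee_rot"],s["ft_force"],s["wrist_torque"])
p,v,u=pts(w)
y=np.radians(-18.3); R=np.array([[np.cos(y),-np.sin(y)],[np.sin(y),np.cos(y)]])
j=np.c_[(p[:,:2]-[.55,-.23])@R,p[:,2]]*1000
for nm,m in(("edge",(abs(j[:,0])<7)&(j[:,1]>33)&(j[:,1]<42)&(j[:,2]>125)&(j[:,2]<185)),):
  if m.any(): print(nm,m.sum(),np.percentile(j[m],[1,50,99],axis=0).round(1).tolist())
```

```text
[ 0.54923188 -0.23110719  0.16567282] [3.14088013e+00 2.01507781e-04 1.24828737e+00] [-0.19604763 -0.45226774 -3.01879254] [ 0.00862626  0.03229899 -0.05190627]
edge 439 [[-4.3, 36.2, 126.1], [-0.4, 37.1, 163.3], [3.5, 37.4, 184.7]]
```

apply_moves(
  deltas=[
    {"dx":0.002,"dy":0,"dz":-0.015,"turn":0},
    {"dx":0.002,"dy":0,"dz":-0.03,"turn":0},
    {"dx":0.002,"dy":0,"dz":-0.045,"turn":0},
    {"dx":0.002,"dy":0,"dz":-0.055,"turn":0},
    {"dx":0.002,"dy":0,"dz":-0.055,"turn":0},
    {"dx":0.002,"dy":0,"dz":-0.055,"turn":0},
  ],
)

```text
time_s: 9.62
ee_pos: [0.5495, -0.231, 0.1544]
ee_rot: [3.141, 0.0, 1.248]
ft_force: [-0.0, 0.0, -2.8]
opening: 0.0073
gripper_force: 59.6
```

apply_moves(
  deltas=[
    {"dx":0,"dy":0,"dz":-0.01,"turn":0},
    {"dx":0,"dy":0,"dz":-0.02,"turn":0},
    {"dx":0,"dy":0,"dz":-0.025,"turn":0},
    {"dx":0,"dy":0,"dz":-0.025,"turn":0},
  ],
)

```text
time_s: 10.12
ee_pos: [0.5497, -0.2311, 0.1498]
ee_rot: [3.141, 0.0, 1.248]
ft_force: [-0.7, 0.8, 3.5]
opening: 0.0069
gripper_force: 60.6
```

Plunger contact (+6.5 N, no side force). Continuing gently.

apply_moves(
  deltas=[
    {"dx":0,"dy":0,"dz":-0.005,"turn":0},
    {"dx":0,"dy":0,"dz":-0.01,"turn":0},
    {"dx":0,"dy":0,"dz":-0.01,"turn":0},
    {"dx":0,"dy":0,"dz":-0.01,"turn":0},
  ],
)

```text
time_s: 10.62
ee_pos: [0.5496, -0.2311, 0.1475]
ee_rot: [3.141, 0.0, 1.248]
ft_force: [-0.6, -0.3, 4.9]
opening: 0.0068
gripper_force: 60.7
```

apply_moves(
  deltas=[
    {"dx":0,"dy":0,"dz":-0.005,"turn":0},
    {"dx":0,"dy":0,"dz":-0.005,"turn":0},
    {"dx":0,"dy":0,"dz":-0.005,"turn":0},
  ],
)

```text
time_s: 11.0
ee_pos: [0.5496, -0.2311, 0.1464]
ee_rot: [3.141, 0.0, 1.248]
ft_force: [-0.2, -0.6, 4.5]
opening: 0.007
gripper_force: 60.7
```

apply_moves(
  deltas=[
    {"dx":0,"dy":0,"dz":-0.005,"turn":0},
    {"dx":0,"dy":0,"dz":-0.005,"turn":0},
    {"dx":0,"dy":0,"dz":-0.005,"turn":0},
  ],
)

```text
time_s: 11.38
ee_pos: [0.5496, -0.2311, 0.1457]
ee_rot: [3.141, 0.0, 1.248]
ft_force: [-0.5, 0.9, 5.7]
opening: 0.0068
gripper_force: 61.0
```

apply_moves(
  deltas=[
    {"dx":0,"dy":0,"dz":-0.004,"turn":0},
    {"dx":0,"dy":0,"dz":-0.004,"turn":0},
    {"dx":0,"dy":0,"dz":-0.004,"turn":0},
  ],
)

```text
time_s: 11.75
ee_pos: [0.5497, -0.2311, 0.1457]
ee_rot: [3.14, 0.0, 1.248]
ft_force: [-1.4, 1.1, 10.5]
opening: 0.0071
gripper_force: 61.6
```

apply_moves(
  deltas=[
    {"dx":0,"dy":0,"dz":-0.003,"turn":0},
    {"dx":0,"dy":0,"dz":-0.003,"turn":0},
    {"dx":0,"dy":0,"dz":-0.003,"turn":0},
  ],
)

```text
time_s: 12.12
ee_pos: [0.5498, -0.2312, 0.1457]
ee_rot: [3.14, 0.001, 1.248]
ft_force: [-1.9, 0.9, 13.7]
opening: 0.0068
gripper_force: 62.1
```

It has stopped at z=0.1457 as expected, with force rising above the spring. One last look.

Run:
```python
from h import *
w=viewer.get_image("wrist"); b=viewer.get_image("scene"); s=r.state(); print(s["time_s"],s["ee_pos"],s["ee_rot"],s["ft_force"],s["wrist_torque"])
cv2.imwrite("pics/g.png",np.hstack([cv2.resize(b["frame"][130:250,100:220],(480,480),interpolation=cv2.INTER_CUBIC),cv2.copyMakeBorder(cv2.resize(w["frame"],(320,240)),0,240,0,0,cv2.BORDER_CONSTANT)]))
p,v,u=pts(w)
y=np.radians(-18.3); R=np.array([[np.cos(y),-np.sin(y)],[np.sin(y),np.cos(y)]])
j=np.c_[(p[:,:2]-[.55,-.23])@R,p[:,2]]*1000
for lo,hi in((103,120),(120,145),(145,172),(172,182)):
  m=(abs(j[:,0])<7)&(j[:,1]>33)&(j[:,1]<42)&(j[:,2]>lo)&(j[:,2]<hi)
  if m.any(): print(lo,m.sum(),np.percentile(j[m],[1,50,99],axis=0).round(1).tolist())
t=j[(abs(j[:,0])<5)&(abs(j[:,1])<42)&(j[:,2]>170)&(j[:,2]<181)]; print("top slope along y",np.polyfit(t[:,1],t[:,2],1),t[:,1].min())
```

```text
12.225 [ 0.54974096 -0.23118785  0.14563122] [3.13984095e+00 6.39774067e-04 1.24839039e+00] [-2.07107892  0.788383   13.15259704] [ 0.27935493  0.46291215 -0.03118819]
103 80 [[-4.0, 36.3, 103.2], [0.1, 37.1, 111.7], [3.8, 37.4, 119.8]]
120 163 [[-3.8, 36.4, 120.2], [0.1, 37.2, 133.9], [3.9, 37.5, 144.6]]
145 300 [[-3.7, 36.3, 145.4], [0.1, 37.2, 160.7], [4.1, 37.6, 171.7]]
172 300 [[-3.6, 33.1, 172.2], [0.1, 35.7, 175.9], [4.1, 37.5, 177.2]]
top slope along y [-8.54995549e-03  1.76088768e+02] -30.747831355901358
```

View pics/g.png

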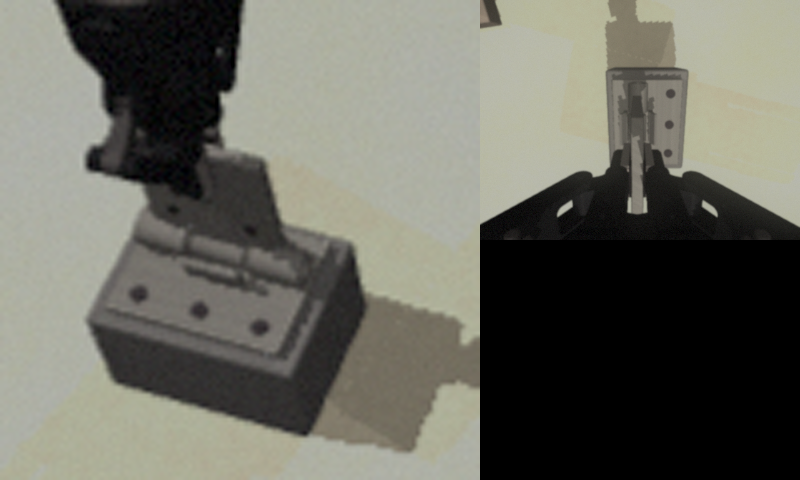

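The scene crop shows the leaf's barrel (~(215,248)) in line between the fixed barrels, upright, with its top at 176 mm = bore + 90. Handing in.

```bash
python3 -c "
from h import *
print(r.job_done())"
```

```text
the job is handed in; nothing more can be done
None
```

The short-barrel leaf is down on the jamb seat, upright and in line with the fixed barrels to within about half a millimetre, still gripped and pressed with about 13 N measured at the wrist; I handed the job in at about 12 s, and no verdict came back.

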